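# Mount a glass bauble on its painting stick

## Robot

A 6-joint arm with a two-finger parallel gripper is mounted at the origin on the work surface. World frame = base frame: x ahead of the robot, y to its left, z up, the work surface at z = 0. Lengths are in m, angles in rad, forces in N, time in s.
With the tool pointing down it reaches from about 0.3 to 0.775 m from the base axis. Payload 14.6 kg.
Tool frame: the origin (TCP) lies midway between the tips of the shut fingers; the grasp point (between the pads) lies 19 mm behind it; z points along the fingers, y is the line along which they close (so a half turn about z gives the same grasp; the last joint's range is limited). The gripper opens to 94 mm and grips with 3 to 60 N. Pads are 16 mm wide; open, the fingers measure 119 mm over their backs; the gripper's body (75 mm by 177 mm) begins 78 mm behind the grasp point.
Start: joints at [1.088, 0.3, 1.521, -0, 1.321, -0.067], TCP at [0.222, 0.503, 0.205] pointing down, gripper open.
Joint ranges: [-3.03, 3.03], [-0.79, 2.21], [0.23, 2.52], [-1.04, 4.18], [0, 3.07], [-2.55, 2.55]. Speed limits (rad/s): [2.22, 2.22, 2.57, 3.14, 3.14, 3.14].

## Interface

Orientations are given as a unit quaternion [x, y, z, w].
In Python, from station import ctrl, jaws, planner, status, vision gives the robot as it stands. Calls block until the motion is done:
- ctrl.goto(position, orientation): joint-space move of the TCP to a pose.
- ctrl.movel(position, frame=None, max_speed=0.15, contact_N=None): straight line of the TCP; frame=None keeps the orientation; max_speed is the mean speed in m/s. With contact_N (N) it stops when the force on the tool has changed by that much, and returns True; else False.
- ctrl.set_joints(angles): joint-space move.
- jaws.set_gripper(opening, force=None): opening from 0.0 (shut) to 1.0 (fully open); force is the grip in N (None keeps the last); returns when the fingers have stopped.
- ctrl.sleep(seconds).
- planner.ik(position, orientation): joint angles nearest the present ones, or None.
- status.state(): the state.
- vision.camera(name): name is "scene" or "top" or "wrist"; returns a dict with "img" (384x512x3 uint8, red, green, blue), "fov_y" (degrees; the focal length in pixels is half the picture's height over the tangent of half this angle, whatever the lens; pixels are square), "cx", "cy" (the principal point, pixels), "dist" ([k1, k2, p1, p2, k3] as OpenCV has them; the pictures are not rectified), "origin" and "orientation" of the camera in the world. Camera axes: x right, y up, looking along -z (the intrinsics and any distortion apply to the point x, -y, -z); pixel columns grow to the right and rows downward; lengths in m; the calibration is good to about 2 mm. A picture is of the moment at which its call begins. There is no depth.
A pose or a line that the arm cannot do raises ctrl.MotionError and nothing moves.
- ctrl.sign_off(): hands the job in; it is judged then, once.
The state is a dict: "t": time; "joint_pos": joint angles; "joint_velocities": joint speeds; "effort": joint torques, N m; "position": TCP position; "tcp_rot": TCP orientation; "ft_force": force on the tool from outside, world axes, zero at the start; "ft_torque": the same for the moment, N m; "finger_gap": opening from 0.0 (shut) to 1.0 (fully open); "finger_force": force on a finger pad.
Only numpy, scipy, OpenCV 4.12 (cv2) and the standard library are available. Lean on these libraries where they do the work, as an engineer would, in place of code of your own. Each camera call takes 0.05 s, during which the arm holds its last target. There are 200 camera calls.

## Task

Put the silver bauble on its painting stick: take the corked stick out of the wooden block, lower it into the bauble's neck until the cork plugs the neck with its rim down on the glass lip, and keep pushing the stick down through the cork until you feel its rubber tip bottom out inside the ball. The glass is thin and the depth differs from ball to ball, so go slowly and stop pressing as soon as it bottoms, with no more than 20 N on the glass. Let go and leave the stick standing upright and bottomed with the cork still seated, and disturb nothing else on the bench.

Things in the scene. Friction and masses are not known exactly. Their poses are not given: they have to be found in the camera images.
- stick_mid (a point): centre (half-way up) of the painting stick: a loose upright round wooden stick, 10 mm diameter, 165 mm long, about 40 g with its cork, upper 48 mm painted blue, standing in one of the three holes of the block; z axis along the stick, up. It carries the brown cork. There is free stick to grip above the cork (at the start the cork's top is 68 to 82 mm from the tip; once mounted, at most 115 mm), so grip it 140 to 155 mm from the tip
- stick_tip (a point): bottom end of the stick's black rubber tip (10 mm diameter, 10 mm long, edge bevelled 2.5 mm; the rubber gives about 1 mm for every 6 N pressed on it), 82.5 mm below stick_mid; same axes
- tip: the black rubber tip itself; its origin is the same point as stick_tip
- cork_face (a point): centre of the underside of the cork's wide rim, on the stick's axis. The cork is a plug sliding along the stick with steady friction of about 5 N either way (it stays where it is left): wide rim 28 mm diameter, 12 mm high above this point; below this point a tapered plug 10 mm long, 13.6 mm diameter at the rim and 11.4 mm at its nose. At the start this point lies 56 to 70 mm above the stick's tip; always less than the ball is deep, so the cork lands first
- neck_rim (a point): centre of the mouth of the bauble's glass neck, at the top of the lip, 120 mm above the bench; z up. The neck is a vertical round tube, bore 16 mm, flaring to about 20 mm in the top 5 mm, lip 24 mm outside
- bauble: silver glass ball 80 mm in diameter with painted bands and a neck on top, closed at the bottom, clasped firmly neck-up by three sprung fingers in a grey weighted nest (96 mm diameter) fixed to the bench; origin on the bench under its centre. The glass bottom, indented by an unknown amount and not visible, lies somewhere between 80 and 102 mm below neck_rim; it is flat within 12 mm of the axis. The glass bears up to 20 N from stick, tip and cork together
- block: wooden block fixed to the bench, 62 x 215 x 40 mm (x, y, z), origin under its centre; three blind holes 11.5 mm wide, 28 mm deep, in its top at y = -75, 0 and +75 mm hold the upright sticks
- stick_b: bystander: thinner stick with a red end and no cork, 8 mm diameter, 128 mm long, loose in a hole of the block; origin at its bottom end
- stick_c: bystander: thinner stick with a yellow end and no cork, 8 mm diameter, 128 mm long, loose in a hole of the block; origin at its bottom end
- jar: bystander: closed glass paint jar with a red lid, 60 mm diameter, 62 mm high; origin under its centre
- mug: bystander: blue mug, 80 mm diameter, 92 mm high; origin under its centre
Things that resemble listed ones, but are neither listed nor needed, are in the scene too. Of the things that look like the part that bears stick_mid, the smaller one is meant.

How it is judged:
By the outcome, as a careful person would: the job done as asked, in the order asked, and still so for the second after the job is handed in, with the robot touching nothing.
It also fails if it takes over 58 s, if anything falls off the work surface, if the arm or the gripper's body presses on something with over 40 N, if the wrist force passes 120 N, or if a joint passes its speed limit or range.

## Working session

There is one attempt and no reset: what is moved stays moved. The work goes in short steps, each a Python script; the robot and the scene stay as the last script left them, time stands still between calls to the robot, and variables do not carry over. Pictures are saved under pics/ and viewed, at most 10 in all, crops included, and the job is handed in when it is done.

```bash
ls; mkdir -p pics; cat > h.py <<'E'
import numpy as np, cv2
from scipy.spatial.transform import Rotation as R
from station import ctrl, jaws, planner, status, vision
def K(c):
    f=c["img"].shape[0]/2/np.tan(np.radians(c["fov_y"])/2)
    return np.array([[f,0,c["cx"]],[0,f,c["cy"]],[0,0,1.]])
def ray(c,uv):
    p=cv2.undistortPoints(np.array([[uv]],float),K(c),np.array(c["dist"],float))[0,0]
    d=R.from_quat(c["orientation"]).apply([p[0],-p[1],-1]); return np.array(c["origin"]),d/np.linalg.norm(d)
def onz(c,uv,z):
    o,d=ray(c,uv); return o+d*(z-o[2])/d[2]
def tri(rs):
    A=sum(np.eye(3)-np.outer(d,d) for o,d in rs); b=sum((np.eye(3)-np.outer(d,d))@o for o,d in rs)
    X=np.linalg.solve(A,b); return X,[np.linalg.norm(np.cross(X-o,d)) for o,d in rs]
def proj(c,X):
    r=R.from_quat(c["orientation"]).inv(); q=r.apply(np.atleast_2d(X)-np.array(c["origin"]))*[1,-1,-1]
    return cv2.projectPoints(q,np.zeros(3),np.zeros(3),K(c),np.array(c["dist"],float))[0][:,0]
def save(c,n): cv2.imwrite("pics/"+n,cv2.cvtColor(c["img"],cv2.COLOR_RGB2BGR))
E
python3 - <<'E'
from h import *
import pickle
d={n:vision.camera(n) for n in("scene","top","wrist")}
pickle.dump(d,open("c0.pkl","wb"))
for n in d: print(n,d[n]["origin"],d[n]["orientation"],d[n]["fov_y"],d[n]["dist"])
cv2.imwrite("pics/st.png",cv2.cvtColor(cv2.resize(np.hstack([d["scene"]["img"]]),(800,600),interpolation=cv2.INTER_CUBIC),cv2.COLOR_RGB2BGR))
cv2.imwrite("pics/tp.png",cv2.cvtColor(cv2.resize(d["top"]["img"],(800,600),interpolation=cv2.INTER_CUBIC),cv2.COLOR_RGB2BGR))
s=status.state();print(s["t"],s["tcp_rot"],s["ft_force"])
E
```

```text
pics
scene [1.13158427 0.50564345 0.78441825] [0.14225485 0.39134314 0.85297757 0.31471156] 55.71020924922206 [0.01209285 0.         0.         0.         0.        ]
top [ 0.4277862  -0.09252628  1.09447504] [-0.06962942  0.06080249  0.7111018  -0.69698568] 57.677191263903126 [-0.07158803  0.          0.          0.          0.        ]
wrist [0.15115553 0.53376672 0.38362855] [-0.11418461 -0.07346265  0.54047647  0.83033144] 65.88841608678274 [-0.0025962  0.         0.         0.         0.       ]
0.15 [ 2.06405266e-01  9.78466494e-01 -4.10398179e-04 -1.32947437e-04] [-0.34870191  0.17022223 -0.09579052]
```

View pics/st.png

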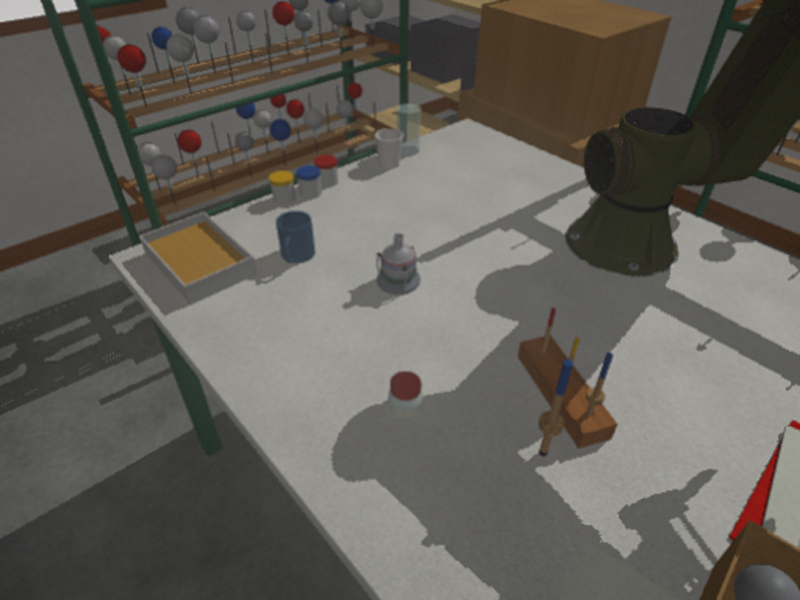

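View pics/tp.png

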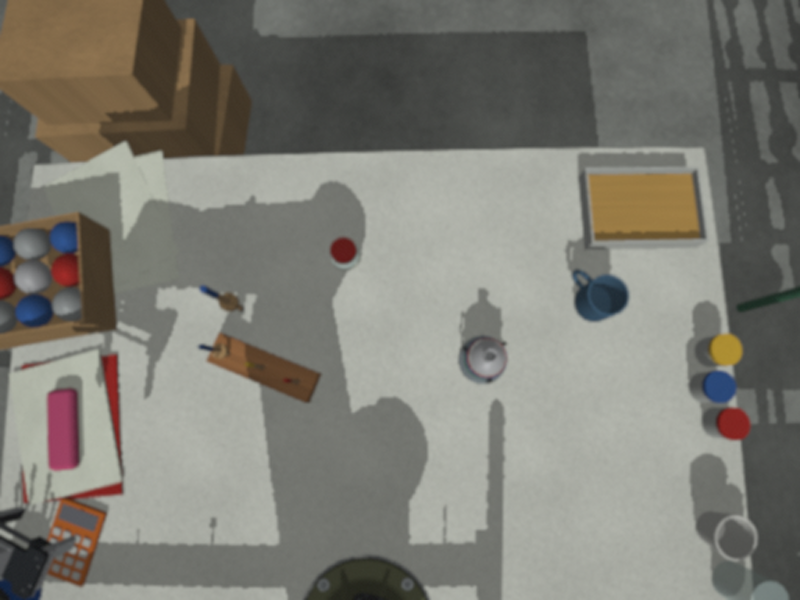

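The scene view (800 px scale) shows the corked stick in the block's near hole, with its blue end at (608,355), and a bigger lookalike outside the block at (565,365). The bauble neck is at (399,237). In the top view the stick's end is at (203,347) and the neck at about (487,357). Next I'll zoom in on these.

```bash
python3 - <<'E'
from h import *
import pickle
d=pickle.load(open("c0.pkl","rb"))
def crop(n,x,y,w,h): return cv2.resize(d[n]["img"][y:y+h,x:x+w],(400,300),interpolation=cv2.INTER_CUBIC)
a=np.vstack([np.hstack([crop("scene",325,190,80,108)[:, :] if 0 else crop("scene",320,190,136,102),crop("scene",226,140,60,45)]),
 np.hstack([crop("top",120,175,96,72),crop("top",284,205,60,45)])])
cv2.imwrite("pics/z.png",a[:,:,::-1])
cv2.imwrite("pics/w.png",d["wrist"]["img"][:,:,::-1])
for n in("scene","top"):
    hsv=cv2.cvtColor(d[n]["img"],cv2.COLOR_RGB2HSV)
    m=cv2.inRange(hsv,(108,120,40),(128,255,255))
    k,l,s,c=cv2.connectedComponentsWithStats(m)
    for i in range(1,k):
        if s[i,4]>6: print(n,s[i],c[i])
E
```

```text
scene [98 18 12 12 99] [102.66666667  22.78787879]
scene [152  66  11   9  68] [157.52941176  70.08823529]
scene [174  77  11  12 101] [178.7029703   82.36633663]
scene [190 107  14   7  81] [196.64197531 109.79012346]
scene [385 227   6  14  28] [387.35714286 233.5       ]
scene [357 231   9  21  90] [360.87777778 240.47777778]
top [ 32 143  17  18 251] [ 40.79282869 151.66932271]
top [  0 152   9  18 116] [  3.12931034 160.31896552]
top [129 184   9   5  16] [132.5    185.8125]
top [ 10 189  23  19 333] [ 21.02702703 198.38738739]
top [450 238  21  19 309] [459.90614887 247.03883495]
top [  0 371  16  13  81] [  5.27160494 377.58024691]
top [ 17 378   8   6  18] [ 21.83333333 381.44444444]
```

View pics/z.png

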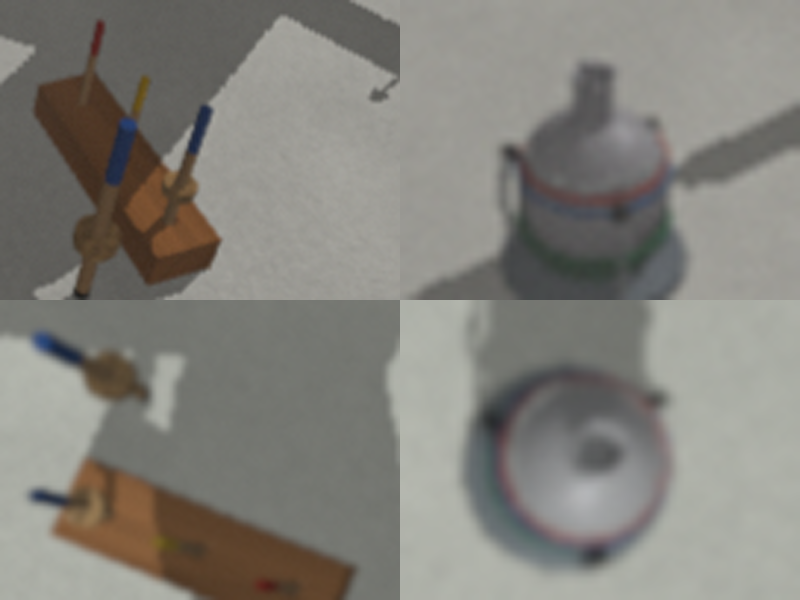

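View pics/w.png

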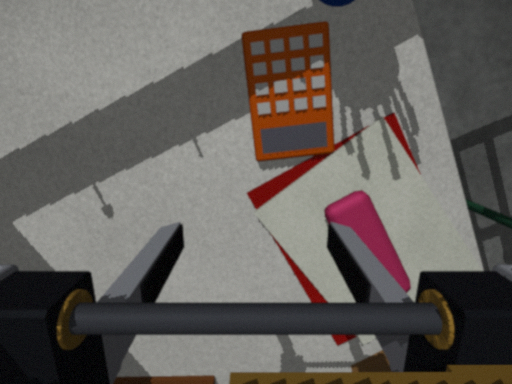

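```bash
python3 - <<'E'
from h import *
import pickle
d=pickle.load(open("c0.pkl","rb")); s,t=d["scene"],d["top"]
def S(u,v): return (320+u/2.941,190+v/2.941)
def T(u,v): return (120+u/4.1667,175+v/4.1667)
def p2(n,a,b): print(n,*tri([ray(s,a),ray(t,b)]))
p2("sticktop",S(207,107),T(33,195))
p2("cork",S(180,185),T(89,205))
p2("rim",(226+197/6.667,140+68/6.667),(284+197/6.667,205+150/6.667))
print(onz(s,(226+197/6.667,140+68/6.667),.12),onz(t,(284+197/6.667,205+150/6.667),.12))
p2("decoytop",S(128,122),T(40,40)); p2("decoytip",S(80,297),T(145,98)); p2("decoycork",S(97,238),T(110,75))
p2("yellowtop",S(145,77),T(160,243)); p2("redtop",S(100,22),T(262,285))
C=[onz(t,T(*q),.04) for q in((92,160),(53,230),(355,268))]; print(C)
E
```

```text
sticktop [0.5147047  0.26548309 0.17609676] [np.float64(0.0001119834620413051), np.float64(0.0001119834620412086)]
cork [0.51495171 0.26369487 0.08052981] [np.float64(0.0019297650052281549), np.float64(0.001929765005228109)]
rim [ 0.49397414 -0.23560105  0.11963549] [np.float64(0.0006547760959558245), np.float64(0.0006547760959558371)]
[ 0.49397628 -0.23461242  0.12      ] [ 0.4943994  -0.23603345  0.12      ]
decoytop [0.60847353 0.25145511 0.21288881] [np.float64(5.4791582526281814e-05), np.float64(5.479158252625449e-05)]
decoytip [ 0.6060959   0.25181321 -0.00790534] [np.float64(0.0001340302079057037), np.float64(0.00013403020790584186)]
decoycork [0.6089145  0.25221746 0.07750121] [np.float64(0.0009451751855364082), np.float64(0.0009451751855363271)]
yellowtop [0.48477932 0.19424895 0.13647399] [np.float64(0.0008087158488627222), np.float64(0.0008087158488626957)]
redtop [0.4565002  0.12513217 0.13670223] [np.float64(0.00040679323852983653), np.float64(0.00040679323852982785)]
[array([0.55271396, 0.27521228, 0.04      ]), array([0.50158946, 0.30247057, 0.04      ]), array([0.47083101, 0.07917669, 0.04      ])]
```

Both triangulations agree with the given heights: stick top at 176 mm against 177, and neck at 119.6 mm against 120. I'll pick a jaw yaw that stays clear of the lookalike and the yellow stick, then grasp.

```bash
cat >> h.py <<'E'
def quat(a): # tool down, closing axis at angle a
    y=np.array([np.cos(a),np.sin(a),0]); z=np.array([0,0,-1.]); return R.from_matrix(np.c_[np.cross(y,z),y,z]).as_quat()
E
python3 - <<'E'
from h import *
P=np.array([.515,.265]);N=np.array([.494,-.235])
best=None
for a in np.radians([123.5,-56.5]):
    q=quat(a); js=[planner.ik([*p,z],q) for p,z in((P,.27),(P,.14),(N,.27),(N,.14))]
    print(np.degrees(a),[None if j is None else np.round(j,2) for j in js])
    if all(j is not None for j in js):
        m=max(abs(j[5]) for j in js)
        if best is None or m<best[0]: best=(m,q)
q=best[1]; np.save("q.npy",q); print(q)
jaws.set_gripper(0.42,force=45)
ctrl.goto([*P,.27],q)
c=vision.camera("wrist"); save(c,"w1.png")
print(proj(c,[[*P,.177],[*P,.04]]),status.state()["t"])
E
```

```text
123.5 [array([ 0.41,  0.33,  1.34, -0.  ,  1.48, -1.74]), array([ 0.41,  0.42,  1.51, -0.  ,  1.21, -1.74]), None, None]
-56.5 [array([ 0.41,  0.33,  1.34, -0.  ,  1.48,  1.4 ]), array([ 0.41,  0.42,  1.51, -0.  ,  1.21,  1.4 ]), array([-0.51,  0.25,  1.43, -0.  ,  1.46,  0.48]), array([-0.51,  0.36,  1.61, -0.  ,  1.18,  0.48])]
[0.95757136 0.28819627 0.         0.        ]
[[254.61733295 196.34436627]
 [254.61009427 169.40405299]] 2.5833
```

View pics/w1.png

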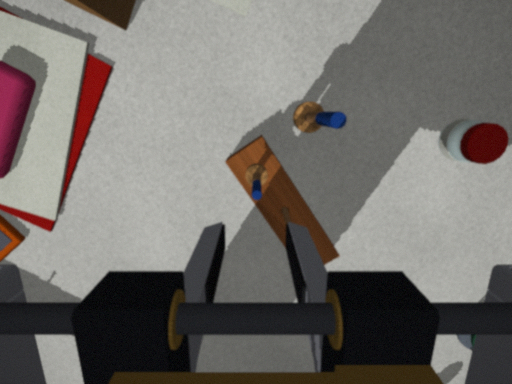

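The stick's end shows at (257,196) and was predicted at (254.6,196.3), so it is off by about 2 mm along the closing axis. I'll blend in that correction and grasp.

```bash
python3 - <<'E'
from h import *
q=np.load("q.npy")
c=vision.camera("wrist"); g=onz(c,(257,195.5),.177)[:2]; P=(g+[.515,.265])/2; print(g,P)
ctrl.movel([*P,.14],max_speed=.12)
f0=status.state()["ft_force"]
jaws.set_gripper(0.0,force=45)
s=status.state(); print(f0,s["ft_force"],s["finger_gap"]*94,s["finger_force"])
ctrl.movel([*P,.27],max_speed=.08)
s=status.state(); print(s["ft_force"],s["finger_gap"]*94,s["t"],s["position"])
import pickle
d={n:vision.camera(n) for n in("scene","top","wrist")}; pickle.dump(d,open("c1.pkl","wb"))
sc=d["scene"]; z=.27+.019-.147; A=np.array([[*P,z+.165],[*P,z]]); u=proj(sc,A); print(u, proj(d["wrist"],A))
def cr(c,x,y,w,h):
    return cv2.resize(c["img"][y:y+h,x:x+w],(400,600),interpolation=cv2.INTER_CUBIC)
m=u.mean(0).astype(int); x0,y0=m[0]-32,m[1]-48; print(x0,y0)
a=np.hstack([cr(sc,x0,y0,64,96),cr(d["wrist"],190,120,128,192)])
cv2.imwrite("pics/g1.png",a[:,:,::-1])
E
```

```text
[0.51686942 0.26371413] [0.51593471 0.26435707]
[-0.15971026 -0.03276852 -0.82193914] [-0.18799109  0.32209155 -0.11960295] 9.302320337241808 44.999958872795105
[ 0.26273467 -0.09416646 -0.11986285] 9.401779333844747 6.225 [0.51583253 0.26430812 0.26956147]
[[405.04774411 182.31622261]
 [386.21416633 236.39858284]] [[253.31479294 263.83061191]
 [253.94551796 187.27279643]]
363 161
```

View pics/g1.png

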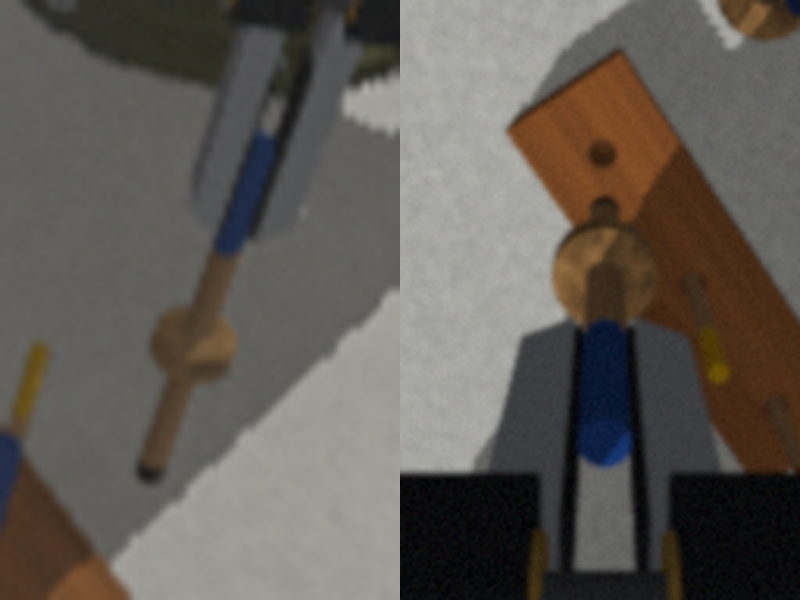

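The scene view puts the stick tip at about (387,236.5), against a predicted (386.2,236.4), so it hangs straight. Next I'll carry it over the neck and check the tip against the rim in both views.

```bash
python3 - <<'E'
from h import *
q=np.load("q.npy"); N=[.494,-.2353]
p=status.state()["position"]
ctrl.movel([p[0],p[1],.34],max_speed=.12)
ctrl.goto([*N,.33],q)
ctrl.movel([*N,.270],max_speed=.1)
ctrl.sleep(.3); s=status.state(); print(s["ft_force"],s["t"],s["position"])
import pickle
d={n:vision.camera(n) for n in("scene","wrist")}; pickle.dump(d,open("c2.pkl","wb"))
A=np.array([[*N,.142],[*N,.12]]); print(proj(d["scene"],A),proj(d["wrist"],A))
w=d["wrist"]; m=proj(w,A).mean(0).astype(int); x0,y0=m-[40,60]; print(x0,y0)
a=np.hstack([cv2.resize(d["scene"]["img"][105:201,223:287],(400,600),interpolation=cv2.INTER_CUBIC),cv2.resize(w["img"][y0:y0+120,x0:x0+80],(400,600),interpolation=cv2.INTER_CUBIC)])
a=np.clip(a*1.5,0,255).astype(np.uint8)
cv2.imwrite("pics/n1.png",a[:,:,::-1])
E
```

```text
[ 0.27650148 -0.09979068  0.0193054 ] 9.975 [ 0.49408253 -0.23534216  0.27035061]
[[255.4083521  144.37000025]
 [255.40417431 150.1108751 ]] [[253.83054012 187.31080546]
 [253.86845465 182.5770339 ]]
213 124
```

View pics/n1.png

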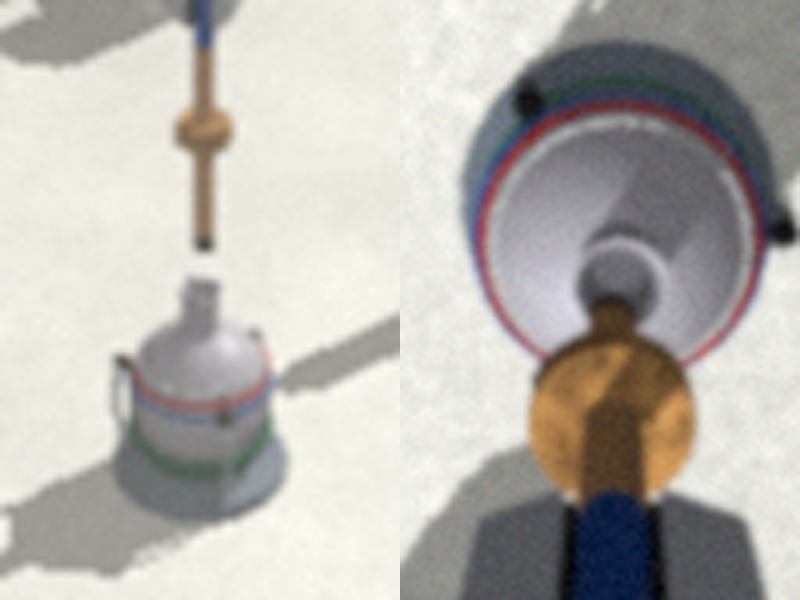

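The scene view shows the stick axis at crop column 204 and the neck at about 202. The wrist view shows the tip at about 613 and the bore at about 619. Both call for the same shift of about 1 mm, along (0.55,-0.83). I'll apply it, then lower with contact guarding.

```bash
cat > ins.py <<'E'
from h import *
N=np.array([.4947,-.2362])
ctrl.movel([*N,.270],max_speed=.03); ctrl.sleep(.2)
f0=np.array(status.state()["ft_force"])
def F(): return np.array(status.state()["ft_force"])-f0
hit=ctrl.movel([*N,.203],max_speed=.04,contact_N=3); s=status.state(); print("in",hit,s["position"][2],F(),s["t"])
if not hit:
    hit=ctrl.movel([*N,.160],max_speed=.012,contact_N=3); s=status.state(); print("land",hit,s["position"][2],F(),s["t"])
    save(vision.camera("scene"),"land.png")
E
python3 ins.py
```

```text
in False 0.2032058205278635 [-0.32869624 -0.16263638  0.13871697] 12.35
land True 0.18317083066301598 [ 0.05522213 -0.38898007  2.45762962] 14.15
```

The cork landed with its face 65 mm above the tip, which is within 56–70 mm, and with almost no side force. Next I'll slide the stick through in small guarded steps.

```bash
cat > sl.py <<'E'
from h import *
N=np.array([.4947,-.2362]); z=status.state()["position"][2]; L=[]
ref=-0.1 # free-hanging fz before
for i in range(60):
    z-=.001
    hit=ctrl.movel([*N,z],max_speed=.008,contact_N=5 if i<4 else 2.5)
    s=status.state(); f=np.array(s["ft_force"]); L.append(f[2]); print(round(s["position"][2],4),np.round(f,2),hit)
    if f[2]>12 or (i>=4 and (hit or f[2]>np.median(L[3:])+2)) or z<.144: break
print(s["t"],s["finger_gap"]*94)
E
python3 sl.py
```

```text
0.1824 [-0.47  0.65  3.38] False
0.1812 [ 0.09 -0.52  3.2 ] False
0.1801 [ 0.84 -0.53  3.66] False
0.1791 [ 0.13 -0.14  2.2 ] False
0.1781 [ 0.73 -0.48  2.13] False
0.1771 [ 0.56 -0.48  2.85] False
0.1761 [ 0.85 -0.06  3.24] False
0.1751 [ 0.73 -0.15  3.17] False
0.1741 [ 0.76 -0.2   2.31] False
0.1731 [ 0.65 -0.56  2.38] False
0.1721 [1.35 0.61 2.68] False
0.1711 [-0.06 -0.37  3.41] False
0.1701 [ 0.66 -1.21  2.42] False
0.1691 [1.4  0.05 2.35] False
0.1681 [ 0.13 -0.55  3.3 ] False
0.1671 [0.97 0.38 3.27] False
0.1661 [-0.15 -0.33  2.99] False
0.1651 [ 0.5  -0.64  3.48] False
0.1641 [1.32 0.1  3.  ] False
0.1631 [ 0.22 -1.16  3.46] False
0.1621 [0.81 0.85 2.17] False
0.1611 [ 1.11 -0.24  3.43] False
0.1601 [ 0.5  -1.06  2.68] False
0.1591 [ 1.33 -0.58  3.7 ] False
0.1581 [0.46 0.06 3.29] False
0.1571 [ 0.74 -0.36  3.18] False
0.1561 [0.02 0.46 2.66] False
0.1551 [ 1.41 -0.12  2.66] False
0.1541 [ 1.13 -1.    2.77] False
0.1531 [ 0.98 -0.04  2.91] False
0.1521 [1.61 0.2  2.49] False
0.1511 [ 1.14 -0.67  3.23] False
0.1501 [1.18 0.52 2.24] False
0.1491 [-0.49 -0.34  2.34] False
0.1481 [ 0.85 -0.75  2.95] False
0.1471 [ 0.65 -0.44  2.69] False
0.1462 [ 0.02 -0.51  3.59] True
24.2833 9.230864805833054
```

The steady sliding force was about 3 N, and it tripped near the deepest allowed depth. I'll look to check whether the stick slipped in the jaws.

```bash
python3 - <<'E'
from h import *
d={n:vision.camera(n) for n in("scene","wrist")}
z=status.state()["position"][2]; N=[.4947,-.2362]
A=np.array([[*N,z-.128+.165],[*N,.132],[*N,.12],[*N,z]]); print(z,(proj(d["scene"],A)-[223,105])*6.25,(proj(d["wrist"],A)-[213,124])*[5,5]+[400,0])
a=np.hstack([cv2.resize(d["scene"]["img"][105:201,223:287],(400,600),interpolation=cv2.INTER_CUBIC),cv2.resize(d["wrist"]["img"][124:304,193:313],(400,600),interpolation=cv2.INTER_CUBIC)])
a=np.clip(a*1.5,0,255).astype(np.uint8)
cv2.imwrite("pics/n2.png",a[:,:,::-1])
print((proj(d["wrist"],A)-[193,124])*[3.333,3.333]+[400,0])
F=[]
for i in range(20): ctrl.sleep(.02); F.append(status.state()["ft_force"][2])
print(np.mean(F),np.std(F))
E
```

```text
0.14623163775945827 [[200.36267703 176.10924923]
 [200.36430872 262.23645266]
 [200.36473771 281.69607536]
 [200.36382186 238.81418256]] [[601.05654001 698.53076664]
 [602.99915295 516.9972985 ]
 [603.32720708 486.34513089]
 [602.55915332 558.1109943 ]]
[[600.68428957 465.64060904]
 [601.97923536 344.63039918]
 [602.19791624 324.19766425]
 [601.6859316  372.0367888 ]]
2.2344181900394746 0.6079426375203388
```

View pics/n2.png

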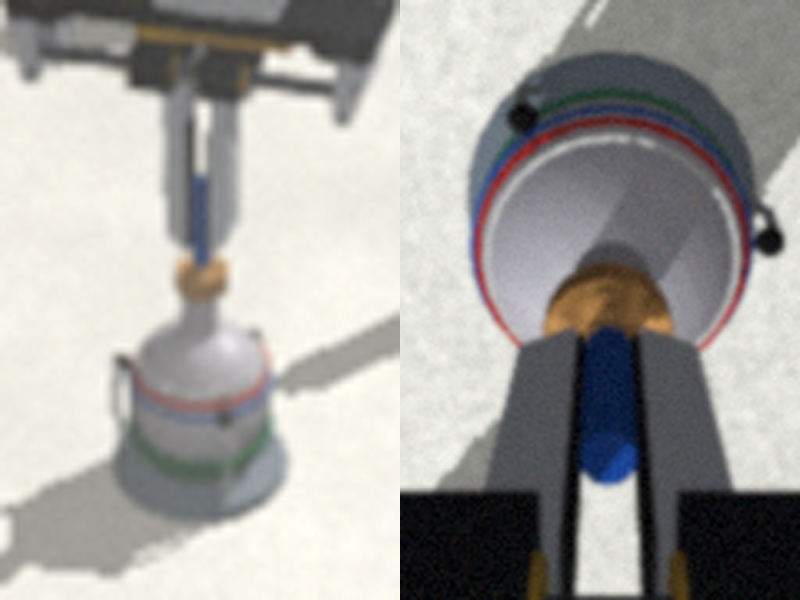

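The stick's end is at crop pixel (200,176), exactly as predicted, so it did not slip. The cork is seated. The averaged force is still at the sliding level, so the stop came from noise. I'll continue in 0.4 mm steps with averaged force readings.

```bash
cat > sl2.py <<'E'
from h import *
N=np.array([.4947,-.2362]); z=status.state()["position"][2]
def F():
    f=[]
    for i in range(12): ctrl.sleep(.02); f.append(status.state()["ft_force"][2])
    return np.mean(f)
b=F(); print(b)
for i in range(10):
    z-=.0004
    hit=ctrl.movel([*N,z],max_speed=.006,contact_N=6)
    f=F(); s=status.state(); print(round(z,4),round(s["position"][2],4),round(f,2),hit)
    if hit or f>5.7: break
print(s["t"])
E
python3 sl2.py
```

```text
1.7589269985072054
0.1458 0.146 5.25 False
0.1454 0.1458 6.79 False
25.8167
```

The force rises with position (2.9 → 5.3 → 6.8 N within 0.4 mm), so the tip has bottomed at a depth of about 102 mm. I'll release, retreat straight up, and check.

```bash
python3 - <<'E'
from h import *
N=[.4947,-.2362]; zb=status.state()["position"][2]-.128
jaws.set_gripper(0.3); ctrl.sleep(.3)
ctrl.movel([*N,.26],max_speed=.08); ctrl.sleep(.5)
d={n:vision.camera(n) for n in("scene","top")}
c=d["scene"]; A=np.array([[*N,zb+.165],[*N,.132],[*N,.12]]); print((proj(c,A)-[223,105])*6.25, status.state()["t"])
a=np.hstack([cv2.resize(c["img"][105:201,223:287],(400,600),interpolation=cv2.INTER_CUBIC),cv2.resize(c["img"][180:330,310:410],(400,600),interpolation=cv2.INTER_CUBIC)])
cv2.imwrite("pics/end.png",np.clip(a*1.5,0,255).astype(np.uint8)[:,:,::-1])
E
```

```text
[[200.36268832 176.7960292 ]
 [200.36430872 262.23645266]
 [200.36473771 281.69607536]] 28.8167
```

View pics/end.png

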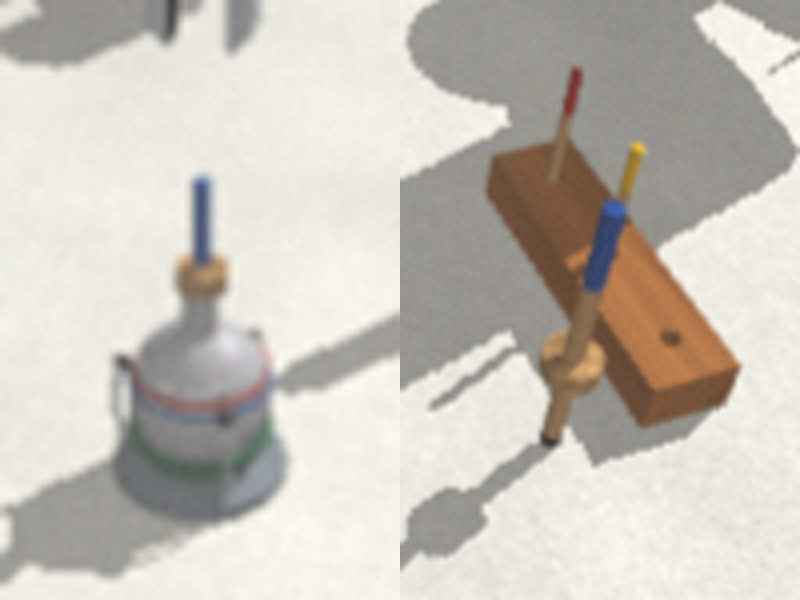

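The stick stands upright with its end at crop pixel (202,177), and the bystanders are unmoved. I'll compare the cork's height numerically before and after release.

```bash
python3 - <<'E'
import cv2,numpy as np
for n in("n2","end"):
    a=cv2.imread(f"pics/{n}.png")[:,:400]; h=cv2.cvtColor(a,cv2.COLOR_BGR2HSV)
    m=cv2.inRange(h[230:320,160:245],(8,90,60),(25,255,255)); r=np.where(m.sum(1)>255*8)[0]+230
    # lower transition per column (saturation half-level)
    S=h[270:320,190:212,1].mean(1); k=np.argmax(S<80)+270
    Sl=h[240:320,178:188,1].mean(1); on=np.where(Sl>80)[0]+240
    Sr=h[240:320,217:226,1].mean(1); o2=np.where(Sr>80)[0]+240
    b=cv2.inRange(h[150:235,190:215],(100,120,40),(130,255,255)); rb=np.where(b.sum(1)>255*4)[0]+150
    print(n,r.min(),r.max(),k,on.min(),on.max(),o2.min(),o2.max(),rb.min())
E
```

```text
Traceback (most recent call last):
ValueError: zero-size array to reduction operation minimum which has no identity
```

```bash
python3 - <<'E'
import cv2,numpy as np
for n in("n2","end"):
    a=cv2.imread(f"pics/{n}.png")[:,:400]; h=cv2.cvtColor(a,cv2.COLOR_BGR2HSV)
    out=[]
    for x in((178,188),(195,208),(214,224)):
        s=h[240:320,x[0]:x[1],1].astype(float).mean(1); on=np.where(s>70)[0]+240; out.append((on.min(),on.max(),int(s.max())) if len(on) else None)
    v=h[150:200,198:206,1].astype(float).mean(1); print(n,out,np.argmax(v>100)+150)
E
```

```text
n2 [(np.int64(261), np.int64(287), 96), (np.int64(240), np.int64(297), 94), (np.int64(262), np.int64(289), 105)] 150
end [(np.int64(259), np.int64(286), 87), (np.int64(240), np.int64(294), 99), (np.int64(259), np.int64(289), 103)] 184
```

```bash
python3 -c "
from h import *
print(ctrl.sign_off())"
```

```text
the job is handed in; nothing more can be done
None
```

The corked stick is in the bauble, bottomed at about 102 mm below the neck with about 7 N on the glass, standing upright and released. The cork sat on the lip during pressing but may have lifted up to about 1 mm when the rubber rebounded on release, and the job was handed in at about 29 s with the neighbouring sticks and block undisturbed.

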